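Ferrule samples back on the counter rail in order of size

TASK

A customer has been matching hose ferrules and left the samples standing loose on the counter. Put the four steel ferrules back on the sample rail in order of size, one fully down over each spigot, the smallest on the spigot next to the end cap with the hanging eye and the largest at the other end. The brass quick coupler standing among them does not belong on the rail: leave it where it is.

Things in the scene. Friction and masses are not known exactly. Their poses are not given: they have to be found in the camera images.
- ferrule_25: The smallest of the four steel hose ferrules: a tube 25 mm in diameter and 34 mm tall, standing upright on the counter, open at the bottom (bore at least 13 mm). Origin: centre of its underside; z up along the tube. Round, so its yaw means nothing. Under 0.25 kg. Grip it round the barrel from above.
- ferrule_32: The second smallest of the four steel hose ferrules: a tube 32 mm in diameter and 45 mm tall, standing upright on the counter, open at the bottom (bore at least 25 mm). Origin: centre of its underside; z up along the tube. Round, so its yaw means nothing. Under 0.25 kg. Grip it round the barrel from above.
- ferrule_38: The second largest of the four steel hose ferrules: a tube 38 mm in diameter and 52 mm tall, standing upright on the counter, open at the bottom (bore at least 31 mm). Origin: centre of its underside; z up along the tube. Round, so its yaw means nothing. Under 0.25 kg. Grip it round the barrel from above.
- ferrule_46: The largest of the four steel hose ferrules: a tube 46 mm in diameter and 62 mm tall, standing upright on the counter, open at the bottom (bore at least 36 mm). Origin: centre of its underside; z up along the tube. Round, so its yaw means nothing. Under 0.25 kg. Grip it round the barrel from above.
- spigot_1: The leftmost (largest y) of four alike steel spigots in a row on the sample rail, 60 to 84 mm apart. Fixed. A round pin 9 mm thick and 26 mm tall, its upper 11 mm tapering to a 3 mm tip, rising from a flat round black rubber seat 49 mm across. Origin: on its axis, on top of the seat, 14 mm above the counter, where a ferrule's underside comes to rest. z up; y along the row, x across the rail.
- spigot_2: The second from the left of four alike steel spigots in a row on the sample rail, 60 to 84 mm apart. Fixed. A round pin 9 mm thick and 26 mm tall, its upper 11 mm tapering to a 3 mm tip, rising from a flat round black rubber seat 49 mm across. Origin: on its axis, on top of the seat, 14 mm above the counter, where a ferrule's underside comes to rest. z up; y along the row, x across the rail.
- spigot_3: The third from the left of four alike steel spigots in a row on the sample rail, 60 to 84 mm apart. Fixed. A round pin 9 mm thick and 26 mm tall, its upper 11 mm tapering to a 3 mm tip, rising from a flat round black rubber seat 49 mm across. Origin: on its axis, on top of the seat, 14 mm above the counter, where a ferrule's underside comes to rest. z up; y along the row, x across the rail.
- spigot_4: The rightmost (smallest y) of four alike steel spigots in a row on the sample rail, 60 to 84 mm apart. Fixed. A round pin 9 mm thick and 26 mm tall, its upper 11 mm tapering to a 3 mm tip, rising from a flat round black rubber seat 49 mm across. Origin: on its axis, on top of the seat, 14 mm above the counter, where a ferrule's underside comes to rest. z up; y along the row, x across the rail.
- eye_cap: Black end cap, 54 x 38 x 13 mm, with the hanging eye: a 25 mm hole through its middle (the other cap is solid). It is at the left or the right end. Fixed, centred about 49 mm beyond the last spigot. Origin: its centre at counter level. The rail between the caps is a fixed aluminium bar, 280 x 52 x 12 mm, with a dark slot along it.
- quick_coupler: Brass quick coupling, 34 mm in diameter and 52 mm tall with a hexagon near its top, standing among the ferrules; not to be moved. Origin: centre of its underside, z up. Mind also a fixed bench vice, 140 mm tall, behind the space between the ferrules and the rail (x beyond 0.55 m, y from -0.2 to 0): carry things over it or in front of it.
Things that resemble listed ones, but are neither listed nor needed, are in the scene too. What is shaped like the eye_cap but blue or orange is not meant. Leave any green look-alike of the ferrule_25 alone.

How it is judged (in metres and radians):
At the end, for the whole second after the job is handed in: Counted from the end cap with the hanging eye, the four ferrules sit over the four spigots in the order 25, 32, 38, 46 mm: each with the spigot inside its bore (axes within 10, 12, 14.5 and 16.5 mm respectively), its underside within 4 mm of the seat, upright within 0.12 rad, and at rest (((horizontal distance between eye_cap and spigot_1 below 0.1 m and horizontal distance between ferrule_25 and spigot_1 below 0.01 m and z of ferrule_25 in the frame of spigot_1 between -0.004 and 0.004 m and angle between each of ferrule_25, ferrule_32, ferrule_38, ferrule_46's own z axis and vertical below 0.12 rad and horizontal distance between ferrule_32 and spigot_2 below 0.012 m and z of ferrule_32 in the frame of spigot_2 between -0.004 and 0.004 m and horizontal distance between ferrule_38 and spigot_3 below 0.0145 m and z of ferrule_38 in the frame of spigot_3 between -0.004 and 0.004 m and horizontal distance between ferrule_46 and spigot_4 below 0.0165 m and z of ferrule_46 in the frame of spigot_4 between -0.004 and 0.004 m) or (horizontal distance between eye_cap and spigot_4 below 0.1 m and horizontal distance between ferrule_25 and spigot_4 below 0.01 m and z of ferrule_25 in the frame of spigot_4 between -0.004 and 0.004 m and angle between each of ferrule_25, ferrule_32, ferrule_38, ferrule_46's own z axis and vertical below 0.12 rad and horizontal distance between ferrule_32 and spigot_3 below 0.012 m and z of ferrule_32 in the frame of spigot_3 between -0.004 and 0.004 m and horizontal distance between ferrule_38 and spigot_2 below 0.0145 m and z of ferrule_38 in the frame of spigot_2 between -0.004 and 0.004 m and horizontal distance between ferrule_46 and spigot_1 below 0.0165 m and z of ferrule_46 in the frame of spigot_1 between -0.004 and 0.004 m)) and linear speed of each of ferrule_25, ferrule_32, ferrule_38, ferrule_46 below 0.02 m/s and angular speed of each of ferrule_25, ferrule_32, ferrule_38, ferrule_46 below 0.3 rad/s); the robot touches nothing.
It fails at once if the brass quick coupler is shoved more than 20 mm from its place or knocked over (distance of quick_coupler from where it was at the start of the episode above 0.02 m or angle between quick_coupler's own z axis and vertical above 0.5 rad).
It also fails if it takes over 102 s, if anything falls off the work surface, if the arm or the gripper's body presses on something with over 40 N, if the wrist force passes 120 N, or if a joint passes its speed limit or range.

ROBOT

A 6-joint arm with a two-finger parallel gripper is mounted at the origin on a cart in front of the work surface, level with it; the furniture and walls round the work are solid. World frame = base frame: x ahead of the robot, y to its left, z up, the work surface at z = 0. Lengths are in m, angles in degrees, forces in N, time in s.
With the tool pointing down it reaches from about 0.25 to 0.725 m from the base axis. Payload 9.7 kg.
Tool frame: the origin (TCP) lies between the finger pads; the fingertips stand bot.tcp_to_tips ahead of it and the grasp point (between the pads) lies 11 mm behind it (bot.tcp_to_tips is the distance from the TCP to the fingertips, in m); z points along the fingers, y is the line along which they close (so a half turn about z gives the same grasp; the last joint's range is limited). The gripper opens to 85 mm and grips with 20 to 120 N. Pads are 22 mm wide; open, the fingers measure 114 mm over their backs; the gripper's body (76 mm by 85 mm) begins 54 mm behind the grasp point. The pads swing forward as they close: fully open they stand 13 mm farther back than shut.
Start: joints at [76.261, 4.979, 10.078, 95.1, 0, 90], TCP at [0.131, 0.534, 0.239] pointing down, gripper open.
Joint ranges: [-179.16, 179.16], [-48.56, 103.87], [-65.8, 70.77], [-126.05, 130.52], [-82.76, 87.17], [-180, 180]. Speed limits (degrees/s): [127.2, 127.2, 147.25, 180, 180, 180].

INTERFACE

Orientations are given as [roll, pitch, yaw] about the fixed x, y, z axes, in that order (R = Rz(yaw) Ry(pitch) Rx(roll)).
In Python, from workcell import bot gives the robot as it stands. The module is installed in compiled form; this text tells all that it offers.
- The arm moves only by the tool carry_out, never from a script. Its arguments are lists of equal length, an entry for each row: "linear": the shift along the world's x, y, z normalised to -1 to 1, where 1 is 2 cm, a list of three; "rotation": the turn, a rotation vector about the world's x, y, z normalised to -1 to 1, where 1 is 8 degrees, a list of three; "grip": the closure, from -1 (fully open) to 1 (shut). In form: {"linear": [[tx, ty, tz], ...], "rotation": [[rx, ry, rz], ...], "grip": [grip, ...]}. A call has 1 to 12 rows; each row shifts and turns the commanded pose from where the row before left it; what a row does not reach is not made up. A row lasts 1/10 s, in which the tool goes at most 50 mm and 8.59 degrees, less where a joint would pass 70% of its speed; a pose out of reach is approached as far as the arm can. A call with a number of a shift or a turn outside -1 to 1 is refused whole. A call with a gripper value outside its range is refused whole. The fingers move at their own pace and stop on an object; "grip_force" is the grip in N (left out, the last holds). Time passes only in rows, so rows that do not move let the fingers close. It gives the time, the measured TCP pose, the force, the opening and the grip force at its end, in the units of the state.
- bot.get_obs(): the state, without advancing time (a new reading comes with each control period).
- bot.camera(name): name is "side" or "top" or "wrist"; returns the picture (480x640x3 uint8, blue, green, red); there is no depth.
- bot.camera_model(name): a dict with "fx", "fy", "cx", "cy" (pixels), "distortion" ([k1, k2, p1, p2, k3] as OpenCV has them; the pictures are not rectified), "camera_from_world" (4x4, takes a point from world to camera coordinates). Camera axes: x right, y up, looking along -z (the intrinsics and any distortion apply to the point x, -y, -z); pixel columns grow to the right and rows downward; lengths in m; the calibration is good to about 2 mm. A picture is of the moment at which its call begins: read the wrist's pose just before it. camera_model takes no time and is no camera call; for the wrist camera it gives the pose at the moment of the call.
- bot.job_done(): hands the job in; it is judged then, once.
The state is a dict: "time": time; "q": joint angles; "qd": joint speeds; "joint_efforts": joint torques, N m; "ee_pos": TCP position; "tcp_rot": TCP orientation; "wrist_force": force on the tool from outside, world axes, zero at the start; "torque": the same for the moment, N m; "opening": finger opening in m; "grasp_force": force on a finger pad.
Only numpy, scipy, OpenCV 4.12 (cv2) and the standard library are available. Lean on these libraries where they do the work, as an engineer would, in place of code of your own. Each camera call takes 0.05 s, during which the arm holds its last target. There are 200 camera calls.

## Working session

There is one attempt and no reset: what is moved stays moved. The work goes in short steps, Python scripts to look and compute and a tool call to move; the robot and the scene stay as the last step left them, time stands still between calls to the robot, and variables do not carry over. Pictures are saved under pics/ and viewed, at most 14 in all, crops included, and the job is handed in when it is done.

Besides the shell and the picture viewer there is one more tool, called by a JSON object that holds its "fn" and its "kwargs". carry_out: Moves the arm, as the interface text tells. Its arguments: {"type":"object","properties":{"linear":{"type":"array","items":{"type":"array","items":{"type":"number"}}},"rotation":{"type":"array","items":{"type":"array","items":{"type":"number"}}},"grip":{"type":"array","items":{"type":"number"}},"grip_force":{"type":"number"}},"required":["linear","rotation","grip"]}

```bash
mkdir -p pics; python3 - <<'E'
from workcell import bot
import cv2
for n in("top","side"):
    cv2.imwrite(f"pics/{n}0.png",bot.camera(n))
    m=bot.camera_model(n); print(n,m)
print(bot.tcp_to_tips,bot.get_obs())
E
```

```text
top {'fx': 532.8456530167045, 'fy': 532.8456530167045, 'cx': 316.85625985937384, 'cy': 237.38247912752948, 'distortion': array([-0.14548829,  0.        ,  0.        ,  0.        ,  0.        ]), 'camera_from_world': array([[-0.00194377, -0.99995018, -0.00979112, -0.09476669],
       [ 0.99545337, -0.00286726,  0.09520692, -0.47581474],
       [-0.09523025, -0.00956154,  0.99540935, -1.13993841],
       [ 0.        ,  0.        ,  0.        ,  1.        ]])}
side {'fx': 493.8058705088249, 'fy': 493.8058705088249, 'cx': 322.3780517913875, 'cy': 245.45962133732627, 'distortion': array([-0.08633668,  0.        ,  0.        ,  0.        ,  0.        ]), 'camera_from_world': array([[ 0.98059285, -0.19504879,  0.01984033, -0.48174195],
       [ 0.07416792,  0.46273183,  0.88339027, -0.0403337 ],
       [-0.18148496, -0.86477466,  0.46821789, -0.97883537],
       [ 0.        ,  0.        ,  0.        ,  1.        ]])}
0.008 {'time': 0.1, 'q': array([ 7.62602999e+01,  5.01140959e+00,  1.00395276e+01,  9.50994674e+01,
       -1.10062450e-03,  8.99999896e+01]), 'qd': array([-0.00656586, -0.09585934,  0.11838561, -0.08146593,  0.03046151,
        0.05364632]), 'joint_efforts': array([ 4.27151826e-05, -5.21562016e+01,  4.65651762e+01,  1.60539011e-02,
        1.28613382e-05,  7.04916125e-07]), 'ee_pos': array([0.13059181, 0.53407815, 0.23862553]), 'tcp_rot': array([-1.79928651e+02,  1.10061065e-03,  1.66260312e+02]), 'wrist_force': array([ 0.62477465,  0.35204703, -0.34117972]), 'torque': array([-0.02415396, -0.03001636,  0.04269915]), 'grasp_force': 0.0, 'opening': 0.08523058540929987}
```

View pics/top0.png

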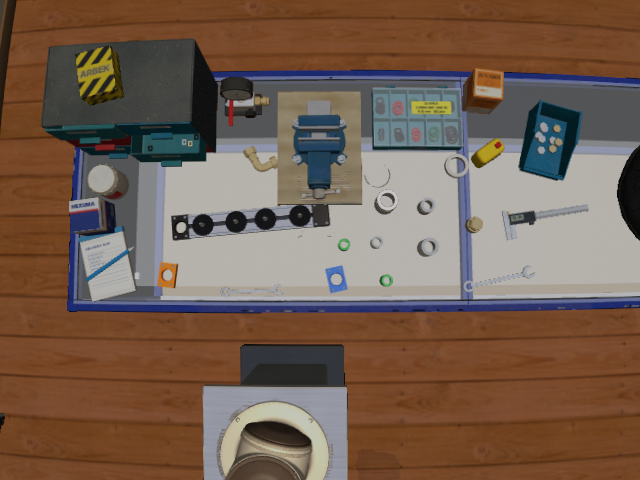

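View pics/side0.png

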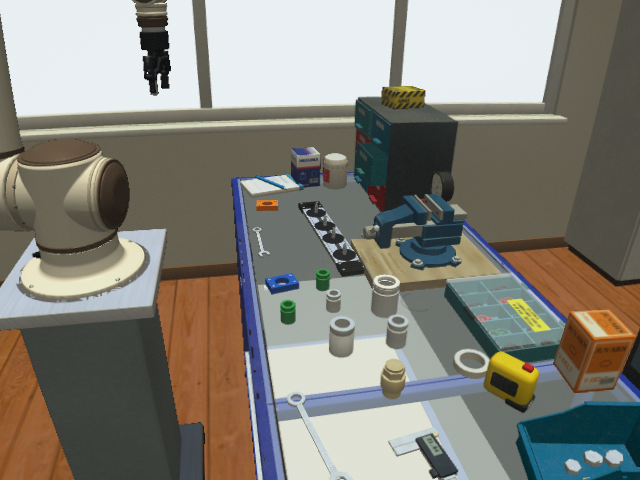

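The rail runs from (180,227) to (321,214) in the top view, and the left cap looks like the one with the hole. The steel ferrule candidates are at (387,202), (426,206), (428,247) and (376,242). Green look-alikes are at (344,244) and (387,281), brass is at (474,225), and the orange and blue caps are decoys. I'll confirm this in an enlarged crop.

```bash
python3 - <<'E'
import cv2,numpy as np
t=cv2.imread("pics/top0.png")
a=cv2.resize(t[195:245,165:335],(800,235),interpolation=cv2.INTER_CUBIC)
b=cv2.resize(t[180:295,335:495],(480,345),interpolation=cv2.INTER_CUBIC)
s=cv2.imread("pics/side0.png")[265:405,265:415]
s=cv2.resize(s,(320,299),interpolation=cv2.INTER_CUBIC)
o=np.zeros((590,800,3),np.uint8);o[:235]=a;o[240:585,:480]=b;o[240:539,480:]=s
cv2.imwrite("pics/crop0.png",o)
E
```

```text
(no output)
```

View pics/crop0.png

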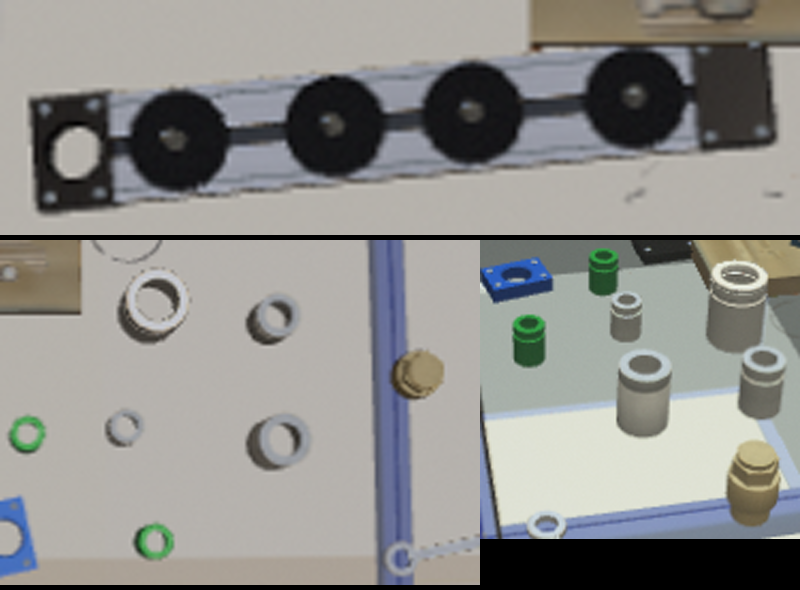

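The crop confirms it. The left cap has the eye (light hole at about 181,227) and the right cap is solid. By size and height, 46 = (387,200), 38 = (430,247), 32 = (427,206) and 25 = (377,242), which is grey; both green ones are decoys. So the order from left to right is 25, 32, 38, 46.

```bash
cat > h.py <<'E'
from workcell import bot
import cv2,numpy as np
def p2w(m,px,z):
    K=np.array([[m['fx'],0,m['cx']],[0,m['fy'],m['cy']],[0,0,1]])
    u=cv2.undistortPoints(np.array(px,float).reshape(-1,1,2),K,m['distortion']).reshape(-1,2)
    T=m['camera_from_world'];R=T[:3,:3];c=-R.T@T[:3,3]
    d=np.c_[u[:,0],-u[:,1],-np.ones(len(u))]@R
    return c+d*((np.broadcast_to(z,len(u))-c[2])/d[:,2])[:,None]
def w2p(m,P):
    K=np.array([[m['fx'],0,m['cx']],[0,m['fy'],m['cy']],[0,0,1]])
    T=m['camera_from_world'];F=np.diag([1.,-1,-1])
    R=F@T[:3,:3];t=F@T[:3,3]
    return cv2.projectPoints(np.array(P,float).reshape(-1,3),cv2.Rodrigues(R)[0],t,K,m['distortion'])[0].reshape(-1,2)
def ring(c,d,z,n=40):
    a=np.linspace(0,2*np.pi,n);return np.c_[c[0]+d/2*np.cos(a),c[1]+d/2*np.sin(a),np.full(n,z)]
E
python3 - <<'E'
from h import *
np.set_printoptions(precision=4,suppress=True)
m=bot.camera_model("top");s=bot.camera_model("side")
t=cv2.imread("pics/top0.png");g=cv2.cvtColor(t,cv2.COLOR_BGR2GRAY)
# seats
mask=((g<45)*255).astype(np.uint8);r=np.zeros_like(mask);r[200:242,190:313]=255
mask=cv2.morphologyEx(mask&r,cv2.MORPH_OPEN,cv2.getStructuringElement(cv2.MORPH_ELLIPSE,(11,11)))
for c in cv2.findContours(mask,0,1)[0]:
    e=cv2.minEnclosingCircle(c); print("seat",e, p2w(m,[e[0]],.014))
names=["46","32","38","25"];px=[(387.3,200),(427.3,205.7),(429.7,246.7),(377,242.3)];zs=[.062,.045,.052,.034]
W=p2w(m,px,zs)
print(W); print("coupler top",p2w(m,[(335+420/3,180+134/3)],.052)); print("eye",p2w(m,[(181,227)],.013))
print("vice",p2w(m,[(319,197),(278,204),(361,204),(319,160)],[.1,.02,.02,.14]))
big=cv2.resize(t[180:300,335:495],None,fx=5,fy=5,interpolation=2)
for w,d,z in zip(W,[.046,.032,.038,.025],zs):
  for zz in (z,0):
    q=(w2p(m,ring(w,d,zz))-[335,180]+.5)*5
    cv2.polylines(big,[q.astype(int)],True,(0,0,255),1)
sd=cv2.imread("pics/side0.png");sb=cv2.resize(sd[260:360,310:430],None,fx=6,fy=6,interpolation=2)
for w,d,z in zip(W,[.046,.032,.038,.025],zs):
  for zz in (z,0):
    q=(w2p(s,ring(w,d,zz))-[310,260]+.5)*6
    cv2.polylines(sb,[q.astype(int)],True,(0,0,255),1)
cv2.imwrite("pics/b1.png",big);cv2.imwrite("pics/s1.png",sb)
E
```

```text
[[ 0.5511 -0.2461  0.062 ]
 [ 0.5415 -0.3349  0.045 ]
 [ 0.4521 -0.3367  0.052 ]
 [ 0.4634 -0.2258  0.034 ]]
coupler top [[ 0.4992 -0.4366  0.052 ]]
eye [[0.5006 0.2071 0.013 ]]
vice [[ 0.5513 -0.1012  0.1   ]
 [ 0.5499 -0.0104  0.02  ]
 [ 0.5493 -0.1932  0.02  ]
 [ 0.6192 -0.1016  0.14  ]]
```

View pics/b1.png

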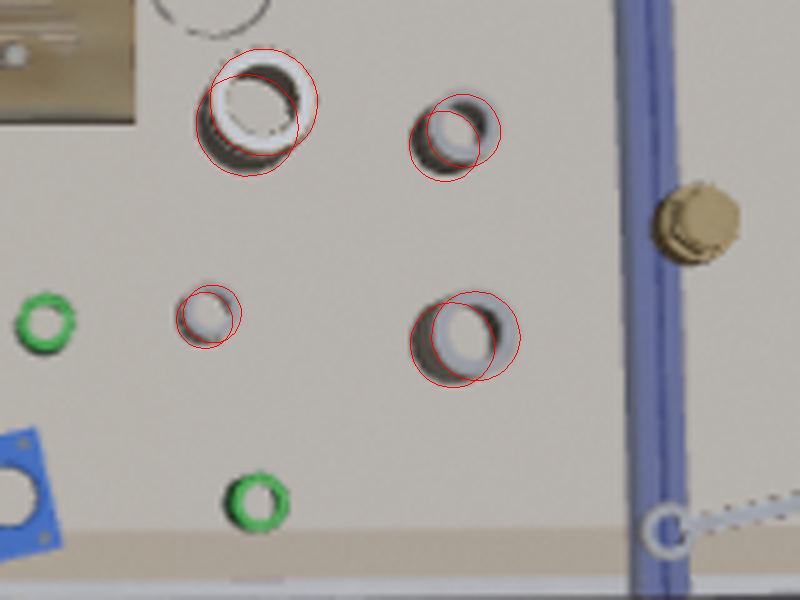

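View pics/s1.png

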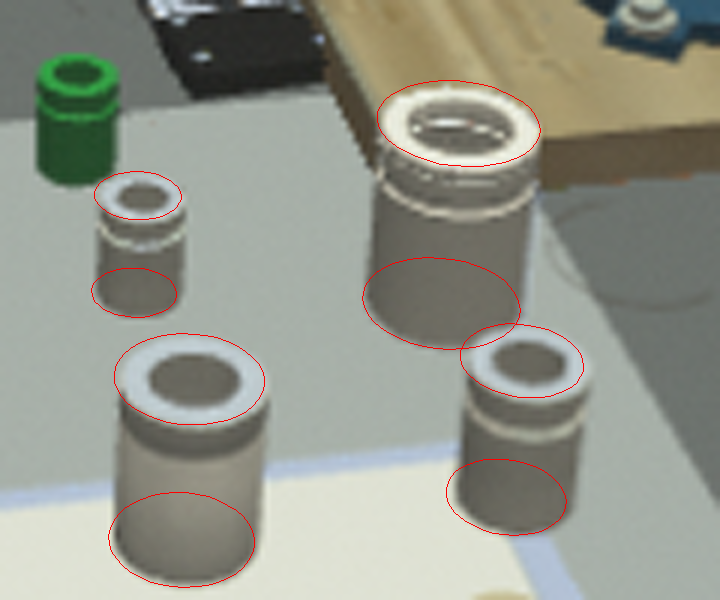

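The red projections land on all four ferrules within about 1–2 px in both views, so sizes and positions are confirmed. The brass coupler is well clear at (0.499,-0.437). Next, the seats and spigot tips.

```bash
python3 - <<'E'
from h import *
np.set_printoptions(precision=4,suppress=True)
m=bot.camera_model("top");s=bot.camera_model("side")
t=cv2.imread("pics/top0.png");sd=cv2.imread("pics/side0.png")
S=p2w(m,[(203,224.7),(236.2,221.6),(265.3,218.8),(299.9,215.8)],.014)
tips=p2w(m,[(165+172/4.706,195+137/4.706),(165+332/4.706,195+124/4.706),(165+471/4.706,195+110/4.706),(165+633/4.706,195+95/4.706)],.040)
print(S,tips,np.diff(S,axis=0),sep="\n")
def dr(im,m,o,k,ext):
    b=cv2.resize(im[o[1]:o[1]+ext[1],o[0]:o[0]+ext[0]],None,fx=k,fy=k,interpolation=2)
    for w in S:
        for d,z in((.049,.014),(.009,.014),(.003,.04)):
            q=(w2p(m,ring(w,d,z))-o+.5)*k
            cv2.polylines(b,[q.astype(int)],True,(0,0,255),1)
    return b
a=dr(t,m,[165,195],4.7,[170,50]);b=dr(sd,s,[290,195],5,[90,70])
o=np.zeros((a.shape[0]+b.shape[0],800,3),np.uint8);o[:a.shape[0],:a.shape[1]]=a[:,:800];o[a.shape[0]:,:b.shape[1]]=b
cv2.imwrite("pics/seats.png",o)
E
```

```text
[[ 0.5054  0.1571  0.014 ]
 [ 0.512   0.0827  0.014 ]
 [ 0.5179  0.018   0.014 ]
 [ 0.5243 -0.0585  0.014 ]]
[[ 0.5036  0.1544  0.04  ]
 [ 0.5093  0.0799  0.04  ]
 [ 0.5155  0.0157  0.04  ]
 [ 0.5221 -0.0587  0.04  ]]
[[ 0.0066 -0.0744  0.    ]
 [ 0.006  -0.0647  0.    ]
 [ 0.0064 -0.0765  0.    ]]
```

View pics/seats.png

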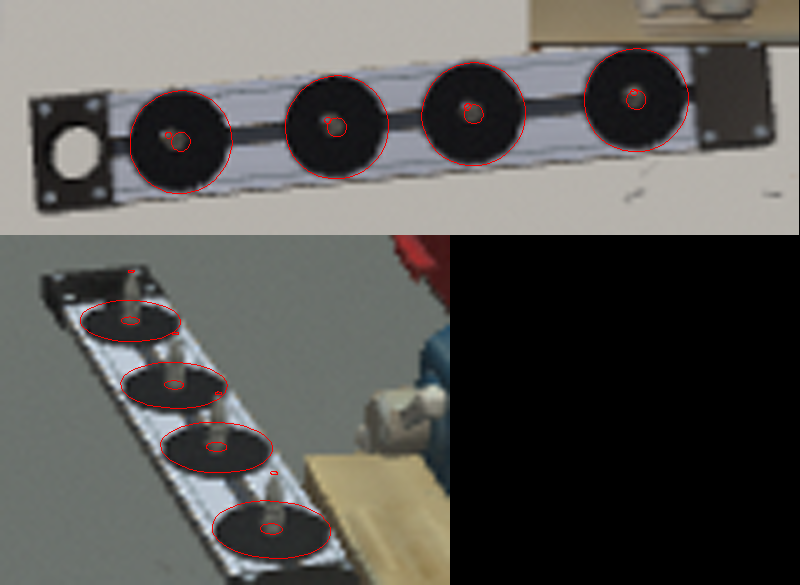

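The seat projections agree with both views to about 1–2 mm, and the spacings of 74/65/77 mm are plausible. The vice handle sits close to spigot 4, so I'll check its position and height before planning.

```bash
python3 - <<'E'
import cv2,numpy as np
t=cv2.imread("pics/top0.png");s=cv2.imread("pics/side0.png")
o=np.zeros((400,800,3),np.uint8)
o[:,:400]=cv2.resize(t[150:230,280:360],(400,400),interpolation=2)
o[:,400:]=cv2.resize(s[190:290,340:440],(400,400),interpolation=2)
cv2.imwrite("pics/vice.png",o)
E
```

```text
(no output)
```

View pics/vice.png

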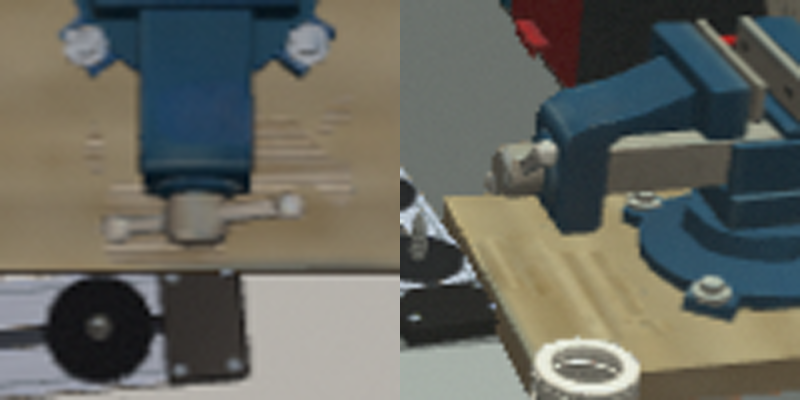

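```bash
python3 - <<'E'
from h import *
m=bot.camera_model("top");s=bot.camera_model("side")
for n,a,b in(("ball",(338,191),(375.8,228)),("hub",(319,198),(363,231)),("wood",(333.2,204),(0,0))):
    Z=np.linspace(0.01,.14,14)
    P=p2w(m,[a]*14,Z)
    e=np.linalg.norm(w2p(s,P)-b,axis=1);i=e.argmin();print(n,P[i].round(3),e[i].round(1))
# left ball depends on z
print(p2w(m,[(303.6,195.6)]*3,[.04,.06,.08]).round(3))
# wood top height: front-right corner top in side image
a=(361,204);b=(340+130/4,190+0)
b=(340+105/4,190+375/4)
for z in (.01,.02,.03,.04): P=p2w(m,[a],z);print(z,P.round(3),w2p(s,P).round(1))
E
```

```text
ball [ 0.562 -0.14   0.11 ] 0.9
hub [ 0.553 -0.101  0.08 ] 2.3
wood [ 0.53  -0.129  0.14 ] 416.2
[[ 0.565 -0.068  0.04 ]
 [ 0.561 -0.068  0.06 ]
 [ 0.558 -0.069  0.08 ]]
0.01 [[ 0.551 -0.194  0.01 ]] [[374.8 289.2]]
0.02 [[ 0.549 -0.193  0.02 ]] [[374.3 284.4]]
0.03 [[ 0.548 -0.192  0.03 ]] [[373.7 279.7]]
0.04 [[ 0.546 -0.192  0.04 ]] [[373.1 274.8]]
```

Vice handle: the ball is near (0.56,-0.07,0.085) and the hub front near x=0.55, z≤0.11. So I'll grip with the fingers along y everywhere and place in the order 46, 38, 32, 25. I'll head over the rail first.

{"fn": "carry_out", "kwargs": {"linear": [[0.77, -0.97, 0], [0.77, -0.97, 0], [0.77, -0.97, 0], [0.77, -0.97, 0], [0.77, -0.97, 0], [0.77, -0.97, 0], [0.77, -0.97, 0], [0.77, -0.97, 0], [0.77, -0.97, 0], [0.77, -0.97, 0], [0.77, -0.97, 0], [0.77, -0.97, 0]], "rotation": [[0, 0, 0.143], [0, 0, 0.143], [0, 0, 0.143], [0, 0, 0.143], [0, 0, 0.143], [0, 0, 0.143], [0, 0, 0.143], [0, 0, 0.143], [0, 0, 0.143], [0, 0, 0.143], [0, 0, 0.143], [0, 0, 0.143]], "grip": [-0.46, -0.46, -0.46, -0.46, -0.46, -0.46, -0.46, -0.46, -0.46, -0.46, -0.46, -0.46], "grip_force": 40}}

```text
time: 1.3
ee_pos: [0.3158, 0.3005, 0.239]
tcp_rot: [-180.0, -0.0, -180.0]
wrist_force: [0.1, -0.2, -0.2]
opening: 0.0625
grasp_force: 0.0
```

{"fn": "carry_out", "kwargs": {"linear": [[0.77, -0.97, 0], [0.77, -0.97, 0], [0.77, -0.97, 0], [0.77, -0.97, 0], [0.77, -0.97, 0], [0.77, -0.97, 0], [0.77, -0.97, 0], [0.77, -0.97, 0], [0.77, -0.97, 0], [0.77, -0.97, 0], [0, 0, 0], [0, 0, 0]], "rotation": [[0, 0, 0], [0, 0, 0], [0, 0, 0], [0, 0, 0], [0, 0, 0], [0, 0, 0], [0, 0, 0], [0, 0, 0], [0, 0, 0], [0, 0, 0], [0, 0, 0], [0, 0, 0]], "grip": [-0.46, -0.46, -0.46, -0.46, -0.46, -0.46, -0.46, -0.46, -0.46, -0.46, -0.46, -0.46]}}

```text
time: 2.5
ee_pos: [0.4693, 0.1073, 0.2389]
tcp_rot: [180.0, -0.1, 179.9]
wrist_force: [0.5, -0.2, 0.1]
opening: 0.0621
grasp_force: 0.0
```

```bash
python3 - <<'E'
from h import *
np.set_printoptions(precision=4,suppress=True)
o=bot.get_obs();print(o['ee_pos'],o['tcp_rot'],o['q'],o['opening'],o['time'])
m=bot.camera_model("wrist");im=bot.camera("wrist")
print((np.linalg.inv(m['camera_from_world'])).round(3))
S=[[.5045,.157],[.511,.083],[.517,.018],[.524,-.0585]]
for w in S:
    for d,z in((.049,.014),(.009,.014),(.003,.04)):
        cv2.polylines(im,[w2p(m,ring(w,d,z)).astype(int)],True,(0,0,255),1)
cv2.imwrite("pics/w1.png",im)
E
```

```text
[0.4693 0.1073 0.2389] [179.9999  -0.0613 179.92  ] [12.8692 -4.3482  0.6629 95.0709  0.0139 12.9491] 0.062103524247494615 2.5
[[ 0.002 -0.959 -0.284  0.396]
 [ 1.     0.003 -0.001  0.108]
 [ 0.001 -0.284  0.959  0.373]
 [ 0.     0.     0.     1.   ]]
```

View pics/w1.png

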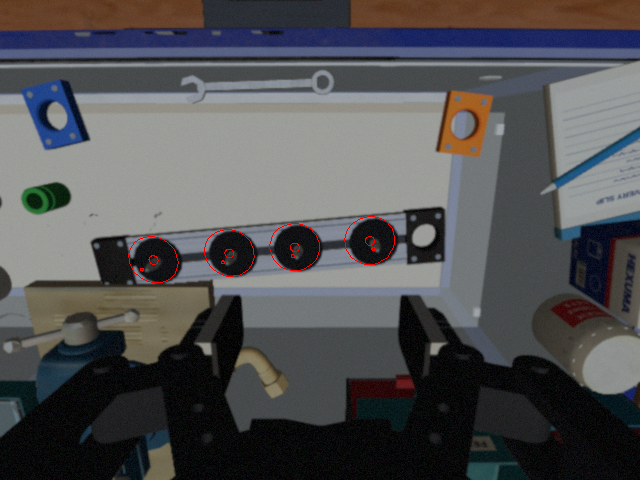

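The wrist view confirms the spigots to about 1 mm, with the eye cap at the +y end. Going to ferrule_46.

{"fn": "carry_out", "kwargs": {"linear": [[0.23, -0.98, 0], [0.23, -0.98, 0], [0.23, -0.98, 0], [0.23, -0.98, 0], [0.23, -0.98, 0], [0.23, -0.98, 0], [0.23, -0.98, 0], [0.23, -0.98, 0], [0.23, -0.98, 0], [0.23, -0.98, 0], [0.23, -0.98, 0], [0.23, -0.98, 0]], "rotation": [[0, 0, 0], [0, 0, 0], [0, 0, 0], [0, 0, 0], [0, 0, 0], [0, 0, 0], [0, 0, 0], [0, 0, 0], [0, 0, 0], [0, 0, 0], [0, 0, 0], [0, 0, 0]], "grip": [-0.46, -0.46, -0.46, -0.46, -0.46, -0.46, -0.46, -0.46, -0.46, -0.46, -0.46, -0.46]}}

```text
time: 3.75
ee_pos: [0.5247, -0.1274, 0.2394]
tcp_rot: [180.0, 0.0, -179.9]
wrist_force: [-0.0, 1.1, -0.1]
opening: 0.0621
grasp_force: 0.0
```

{"fn": "carry_out", "kwargs": {"linear": [[0.23, -0.98, 0], [0.23, -0.98, 0], [0.23, -0.98, 0], [0.23, -0.98, 0], [0.23, -0.98, 0], [0.23, -0.98, 0], [0, 0, -1], [0, 0, -1], [0, 0, -1], [0, 0, -1], [0, 0, -1], [0, 0, 0]], "rotation": [[0, 0, 0], [0, 0, 0], [0, 0, 0], [0, 0, 0], [0, 0, 0], [0, 0, 0], [0, 0, 0], [0, 0, 0], [0, 0, 0], [0, 0, 0], [0, 0, 0], [0, 0, 0]], "grip": [-0.46, -0.46, -0.46, -0.46, -0.46, -0.46, -0.46, -0.46, -0.46, -0.46, -0.46, -0.46]}}

```text
time: 4.95
ee_pos: [0.5512, -0.2436, 0.1365]
tcp_rot: [179.9, -0.2, -179.9]
wrist_force: [-1.2, 0.4, 0.6]
opening: 0.0623
grasp_force: 0.0
```

```bash
python3 - <<'E'
from h import *
np.set_printoptions(precision=4,suppress=True)
o=bot.get_obs();print(o['ee_pos'],o['tcp_rot'],o['q'])
m=bot.camera_model("wrist");im=bot.camera("wrist")
for w,d,z in(((.552,-.246),.046,.062),((.542,-.335),.032,.045),((.4525,-.3367),.038,.052),((.4635,-.2258),.025,.034)):
    for zz in(0,z): cv2.polylines(im,[w2p(m,ring(w,d,zz)).astype(int)],True,(0,0,255),1)
cv2.imwrite("pics/w2.png",im)
E
```

```text
[ 0.5512 -0.2436  0.1365] [ 179.8866   -0.2332 -179.9387] [-23.8506  11.6274   6.1434  84.7752   0.0091 -23.9117]
```

View pics/w2.png

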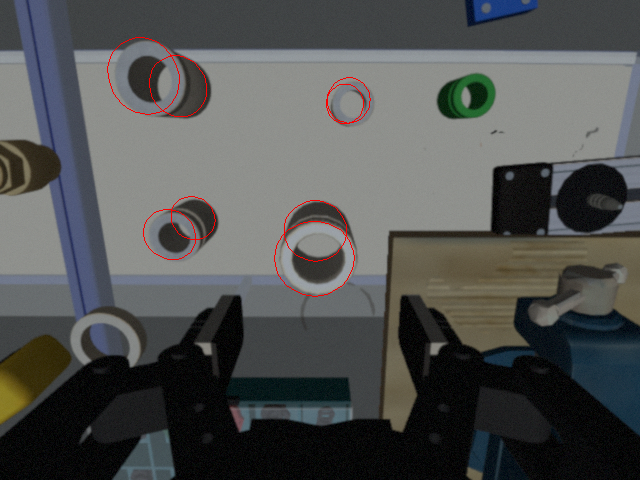

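Ferrule_46's rings land on its rim, within about 1 mm. Descend and grip.

{"fn": "carry_out", "kwargs": {"linear": [[0, -0.1, -0.98], [0, 0, -0.98], [0, 0, -0.98], [0, 0, -0.98], [0, 0, -0.98], [0, 0, 0], [0, 0, 0], [0, 0, 0], [0, 0, 0], [0, 0, 0], [0, 0, 0], [0, 0, 0]], "rotation": [[0, 0, 0], [0, 0, 0], [0, 0, 0], [0, 0, 0], [0, 0, 0], [0, 0, 0], [0, 0, 0], [0, 0, 0], [0, 0, 0], [0, 0, 0], [0, 0, 0], [0, 0, 0]], "grip": [-0.46, -0.46, -0.46, -0.46, -0.46, -0.46, 0.2, 0.2, 0.2, 0.2, 0.2, 0.2], "grip_force": 40}}

```text
time: 6.2
ee_pos: [0.5532, -0.2474, 0.0433]
tcp_rot: [-180.0, 0.2, -180.0]
wrist_force: [0.4, 2.5, 6.6]
opening: 0.0448
grasp_force: 41.7
```

{"fn": "carry_out", "kwargs": {"linear": [[0, 0, 0.5], [0, 0, 1], [0, 0, 1], [0, 0, 1], [0, 0, 1], [0, 0, 1], [0, 0, 1], [0, 0, 1], [0, 0, 0.5], [-0.15, 0.94, 0], [-0.15, 0.94, 0], [-0.15, 0.94, 0]], "rotation": [[0, 0, 0], [0, 0, 0], [0, 0, 0], [0, 0, 0], [0, 0, 0], [0, 0, 0], [0, 0, 0], [0, 0, 0], [0, 0, 0], [0, 0, 0], [0, 0, 0], [0, 0, 0]], "grip": [0.2, 0.2, 0.2, 0.2, 0.2, 0.2, 0.2, 0.2, 0.2, 0.2, 0.2, 0.2]}}

```text
time: 7.4
ee_pos: [0.5425, -0.1891, 0.2004]
tcp_rot: [180.0, -0.1, 180.0]
wrist_force: [-0.5, -0.1, -1.5]
opening: 0.0444
grasp_force: 41.3
```

{"fn": "carry_out", "kwargs": {"linear": [[-0.15, 0.94, 0], [-0.15, 0.94, 0], [-0.15, 0.94, 0], [-0.15, 0.94, 0], [-0.15, 0.94, 0], [-0.15, 0.94, 0], [-0.15, 0.94, 0], [0, 0, 0], [0, 0, 0], [0, 0, 0], [0, 0, 0]], "rotation": [[0, 0, 0], [0, 0, 0], [0, 0, 0], [0, 0, 0], [0, 0, 0], [0, 0, 0], [0, 0, 0], [0, 0, 0], [0, 0, 0], [0, 0, 0], [0, 0, 0]], "grip": [0.2, 0.2, 0.2, 0.2, 0.2, 0.2, 0.2, 0.2, 0.2, 0.2, 0.2]}}

```text
time: 8.5
ee_pos: [0.5222, -0.0597, 0.2011]
tcp_rot: [-180.0, -0.0, 180.0]
wrist_force: [-0.7, 0.1, -1.5]
opening: 0.0448
grasp_force: 41.4
```

{"fn": "carry_out", "kwargs": {"linear": [[0.05, 0.05, -1], [0, 0, -1], [0, 0, -1], [0, 0, -1], [0, 0, -1], [0, 0, -1], [0, 0, -0.8], [0, 0, -0.2], [0, 0, 0], [0, 0, 0]], "rotation": [[0, 0, 0], [0, 0, 0], [0, 0, 0], [0, 0, 0], [0, 0, 0], [0, 0, 0], [0, 0, 0], [0, 0, 0], [0, 0, 0], [0, 0, 0]], "grip": [0.2, 0.2, 0.2, 0.2, 0.2, 0.2, 0.2, 0.2, 0.2, 0.2]}}

```text
time: 9.5
ee_pos: [0.5237, -0.0586, 0.0622]
tcp_rot: [-180.0, 0.1, 180.0]
wrist_force: [-0.0, -0.2, -1.4]
opening: 0.0445
grasp_force: 41.4
```

{"fn": "carry_out", "kwargs": {"linear": [[0, 0, -0.12], [0, 0, -0.08], [0, 0, -0.04], [0, 0, 0], [0, 0, 0]], "rotation": [[0, 0, 0], [0, 0, 0], [0, 0, 0], [0, 0, 0], [0, 0, 0]], "grip": [0.2, 0.2, 0.2, 0.2, 0.2]}}

```text
time: 10.0
ee_pos: [0.5237, -0.0583, 0.0573]
tcp_rot: [-180.0, 0.1, 180.0]
wrist_force: [-1.5, 0.2, 6.1]
opening: 0.0446
grasp_force: 42.0
```

{"fn": "carry_out", "kwargs": {"linear": [[0, 0, 0], [0, 0, 0], [0, 0, 0], [0, 0, 0.5], [0, 0, 1], [0, 0, 1], [0, 0, 1], [0, 0, 1], [0, 0, 1], [0, 0, 1], [0, 0, 0.5], [-0.25, -0.98, 0]], "rotation": [[0, 0, 0], [0, 0, 0], [0, 0, 0], [0, 0, 0], [0, 0, 0], [0, 0, 0], [0, 0, 0], [0, 0, 0], [0, 0, 0], [0, 0, 0], [0, 0, 0], [0, 0, 0]], "grip": [-0.4, -0.4, -0.4, -0.4, -0.4, -0.4, -0.4, -0.4, -0.4, -0.4, -0.4, -0.3]}}

```text
time: 11.2
ee_pos: [0.5191, -0.077, 0.1984]
tcp_rot: [180.0, 0.2, -179.9]
wrist_force: [-0.0, -0.3, -0.3]
opening: 0.0556
grasp_force: 0.0
```

{"fn": "carry_out", "kwargs": {"linear": [[-0.25, -0.99, 0], [-0.25, -0.99, 0], [-0.25, -0.99, 0], [-0.25, -0.99, 0], [-0.25, -0.99, 0], [-0.25, -0.99, 0], [-0.25, -0.99, 0], [-0.25, -0.99, 0], [-0.25, -0.99, 0], [-0.25, -0.99, 0], [-0.25, -0.99, 0], [-0.25, -0.99, 0]], "rotation": [[0, 0, 0], [0, 0, 0], [0, 0, 0], [0, 0, 0], [0, 0, 0], [0, 0, 0], [0, 0, 0], [0, 0, 0], [0, 0, 0], [0, 0, 0], [0, 0, 0], [0, 0, 0]], "grip": [-0.3, -0.3, -0.3, -0.3, -0.3, -0.3, -0.3, -0.3, -0.3, -0.3, -0.3, -0.3]}}

```text
time: 12.4
ee_pos: [0.4579, -0.3163, 0.1964]
tcp_rot: [180.0, -0.0, 180.0]
wrist_force: [0.7, -0.4, -0.1]
opening: 0.0554
grasp_force: 0.0
```

{"fn": "carry_out", "kwargs": {"linear": [[-0.25, -0.99, 0], [0, 0, -1], [0, 0, -1], [0, 0, -1], [0, 0, 0], [0, 0, 0]], "rotation": [[0, 0, 0], [0, 0, 0], [0, 0, 0], [0, 0, 0], [0, 0, 0], [0, 0, 0]], "grip": [-0.3, -0.3, -0.3, -0.3, -0.3, -0.3]}}

```text
time: 13.0
ee_pos: [0.4531, -0.3352, 0.1368]
tcp_rot: [180.0, -0.0, 180.0]
wrist_force: [0.6, -0.7, -0.1]
opening: 0.0554
grasp_force: 0.0
```

```bash
python3 - <<'E'
from h import *
cv2.imwrite("pics/t2.png",cv2.resize(bot.camera("top")[180:300,160:480],(800,300)))
E
```

```text
(no output)
```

View pics/t2.png

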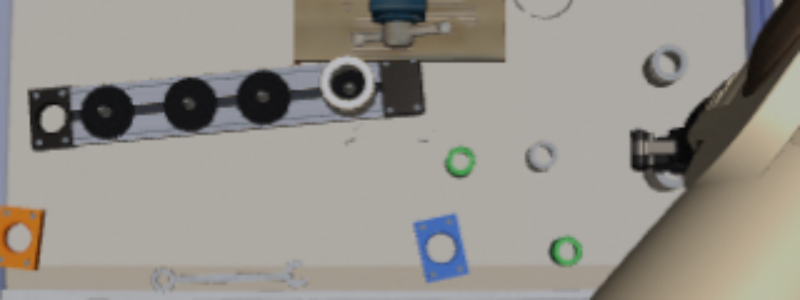

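Ferrule_46 sits on spigot 4 (pin visible in its bore at crop 347,85). Now ferrule_38.

{"fn": "carry_out", "kwargs": {"linear": [[0, 0, -0.88], [0, 0, -0.88], [0, 0, -0.88], [0, 0, -0.88], [0, 0, -0.88], [0, 0, -0.88], [0, 0, 0], [0, 0, 0], [0, 0, 0], [0, 0, 0], [0, 0, 0], [0, 0, 0]], "rotation": [[0, 0, 0], [0, 0, 0], [0, 0, 0], [0, 0, 0], [0, 0, 0], [0, 0, 0], [0, 0, 0], [0, 0, 0], [0, 0, 0], [0, 0, 0], [0, 0, 0], [0, 0, 0]], "grip": [-0.3, -0.3, -0.3, -0.3, -0.3, -0.3, -0.3, 0.4, 0.4, 0.4, 0.4, 0.4]}}

```text
time: 14.25
ee_pos: [0.4541, -0.3359, 0.0326]
tcp_rot: [-179.9, 0.1, 180.0]
wrist_force: [0.4, 0.3, 7.3]
opening: 0.0364
grasp_force: 40.6
```

{"fn": "carry_out", "kwargs": {"linear": [[0, 0, 0.5], [0, 0, 1], [0, 0, 1], [0, 0, 1], [0, 0, 1], [0, 0, 1], [0, 0, 1], [0, 0, 0.5], [0.175, 0.98, 0], [0.175, 0.98, 0], [0.175, 0.98, 0], [0.175, 0.98, 0]], "rotation": [[0, 0, 0], [0, 0, 0], [0, 0, 0], [0, 0, 0], [0, 0, 0], [0, 0, 0], [0, 0, 0], [0, 0, 0], [0, 0, 0], [0, 0, 0], [0, 0, 0], [0, 0, 0]], "grip": [0.4, 0.4, 0.4, 0.4, 0.4, 0.4, 0.4, 0.4, 0.4, 0.4, 0.4, 0.4]}}

```text
time: 15.45
ee_pos: [0.4671, -0.2561, 0.1708]
tcp_rot: [180.0, -0.0, 180.0]
wrist_force: [0.4, 0.1, -0.7]
opening: 0.0362
grasp_force: 40.3
```

{"fn": "carry_out", "kwargs": {"linear": [[0.175, 0.985, 0], [0.175, 0.985, 0], [0.175, 0.985, 0], [0.175, 0.985, 0], [0.175, 0.985, 0], [0.175, 0.985, 0], [0.175, 0.985, 0], [0.175, 0.985, 0], [0.175, 0.985, 0], [0.175, 0.985, 0], [0.175, 0.985, 0], [0.175, 0.985, 0]], "rotation": [[0, 0, 0], [0, 0, 0], [0, 0, 0], [0, 0, 0], [0, 0, 0], [0, 0, 0], [0, 0, 0], [0, 0, 0], [0, 0, 0], [0, 0, 0], [0, 0, 0], [0, 0, 0]], "grip": [0.4, 0.4, 0.4, 0.4, 0.4, 0.4, 0.4, 0.4, 0.4, 0.4, 0.4, 0.4]}}

```text
time: 16.65
ee_pos: [0.5091, -0.0197, 0.1708]
tcp_rot: [180.0, -0.0, 180.0]
wrist_force: [0.4, 0.4, -0.8]
opening: 0.0366
grasp_force: 40.3
```

{"fn": "carry_out", "kwargs": {"linear": [[0.175, 0.985, 0], [0.175, 0.985, 0], [0, 0, 0], [0, 0, 0], [0, 0, 0]], "rotation": [[0, 0, 0], [0, 0, 0], [0, 0, 0], [0, 0, 0], [0, 0, 0]], "grip": [0.4, 0.4, 0.4, 0.4, 0.4]}}

```text
time: 17.15
ee_pos: [0.5161, 0.0183, 0.1709]
tcp_rot: [-180.0, -0.0, 180.0]
wrist_force: [-0.4, 0.5, -1.0]
opening: 0.0368
grasp_force: 40.3
```

{"fn": "carry_out", "kwargs": {"linear": [[0.05, 0, -1], [0, 0, -1], [0, 0, -1], [0, 0, -1], [0, 0, -1], [0, 0, -0.8], [0, 0, -0.2], [0, 0, 0], [0, 0, -0.1], [0, 0, 0], [0, 0, 0]], "rotation": [[0, 0, 0], [0, 0, 0], [0, 0, 0], [0, 0, 0], [0, 0, 0], [0, 0, 0], [0, 0, 0], [0, 0, 0], [0, 0, 0], [0, 0, 0], [0, 0, 0]], "grip": [0.4, 0.4, 0.4, 0.4, 0.4, 0.4, 0.4, 0.4, 0.4, 0.4, 0.4]}}

```text
time: 18.25
ee_pos: [0.5176, 0.0188, 0.0495]
tcp_rot: [180.0, 0.1, 180.0]
wrist_force: [0.2, 0.5, -0.6]
opening: 0.0367
grasp_force: 40.3
```

{"fn": "carry_out", "kwargs": {"linear": [[0, 0, -0.1], [0, 0, -0.06], [0, 0, 0], [0, 0, 0]], "rotation": [[0, 0, 0], [0, 0, 0], [0, 0, 0], [0, 0, 0]], "grip": [0.4, 0.4, 0.4, 0.4]}}

```text
time: 18.65
ee_pos: [0.5176, 0.0189, 0.0466]
tcp_rot: [180.0, 0.1, 180.0]
wrist_force: [-1.2, -0.1, 5.6]
opening: 0.0363
grasp_force: 41.1
```

{"fn": "carry_out", "kwargs": {"linear": [[0, 0, 0], [0, 0, 0], [0, 0, 0], [0, 0, 0.5], [0, 0, 1], [0, 0, 1], [0, 0, 1], [0, 0, 1], [0, 0, 1], [0, 0, 1], [0, 0, 1], [0, 0, 0.5]], "rotation": [[0, 0, 0], [0, 0, 0], [0, 0, 0], [0, 0, 0], [0, 0, 0], [0, 0, 0], [0, 0, 0], [0, 0, 0], [0, 0, 0], [0, 0, 0], [0, 0, 0], [0, 0, 0]], "grip": [-0.18, -0.18, -0.18, -0.18, -0.18, -0.18, -0.18, -0.18, -0.18, -0.18, -0.18, -0.18]}}

```text
time: 19.85
ee_pos: [0.5177, 0.0189, 0.2081]
tcp_rot: [180.0, 0.1, 180.0]
wrist_force: [-0.1, 0.0, 0.3]
opening: 0.0506
grasp_force: 0.0
```

{"fn": "carry_out", "kwargs": {"linear": [[0.07, -0.98, 0], [0.07, -0.98, 0], [0.07, -0.98, 0], [0.07, -0.98, 0], [0.07, -0.98, 0], [0.07, -0.98, 0], [0.07, -0.98, 0], [0.07, -0.98, 0], [0.07, -0.98, 0], [0.07, -0.98, 0], [0.07, -0.98, 0], [0.07, -0.98, 0]], "rotation": [[0, 0, 0], [0, 0, 0], [0, 0, 0], [0, 0, 0], [0, 0, 0], [0, 0, 0], [0, 0, 0], [0, 0, 0], [0, 0, 0], [0, 0, 0], [0, 0, 0], [0, 0, 0]], "grip": [-0.18, -0.18, -0.18, -0.18, -0.18, -0.18, -0.18, -0.18, -0.18, -0.18, -0.18, -0.18]}}

```text
time: 21.05
ee_pos: [0.5339, -0.2171, 0.2056]
tcp_rot: [180.0, -0.0, 180.0]
wrist_force: [0.7, -0.0, -0.1]
opening: 0.0505
grasp_force: 0.0
```

{"fn": "carry_out", "kwargs": {"linear": [[0.07, -0.98, 0], [0.07, -0.98, 0], [0.07, -0.98, 0], [0.07, -0.98, 0], [0.07, -0.98, 0], [0.07, -0.98, 0], [0, 0, -1], [0, 0, -1], [0, 0, -1], [0, 0, 0], [0, 0, 0]], "rotation": [[0, 0, 0], [0, 0, 0], [0, 0, 0], [0, 0, 0], [0, 0, 0], [0, 0, 0], [0, 0, 0], [0, 0, 0], [0, 0, 0], [0, 0, 0], [0, 0, 0]], "grip": [-0.18, -0.18, -0.18, -0.18, -0.18, -0.18, -0.18, -0.18, -0.18, -0.18, -0.18]}}

```text
time: 22.15
ee_pos: [0.5423, -0.3342, 0.1459]
tcp_rot: [180.0, -0.0, 180.0]
wrist_force: [-0.6, 0.9, -0.2]
opening: 0.0504
grasp_force: 0.0
```

{"fn": "carry_out", "kwargs": {"linear": [[0, 0, -1], [0, 0, -1], [0, 0, -1], [0, 0, -1], [0, 0, -1], [0, 0, -1], [0, 0, 0], [0, 0, 0], [0, 0, 0], [0, 0, 0], [0, 0, 0], [0, 0, 0]], "rotation": [[0, 0, 0], [0, 0, 0], [0, 0, 0], [0, 0, 0], [0, 0, 0], [0, 0, 0], [0, 0, 0], [0, 0, 0], [0, 0, 0], [0, 0, 0], [0, 0, 0], [0, 0, 0]], "grip": [-0.18, -0.18, -0.18, -0.18, -0.18, -0.18, -0.18, 0.5, 0.5, 0.5, 0.5, 0.5]}}

```text
time: 23.35
ee_pos: [0.5434, -0.3345, 0.0277]
tcp_rot: [-179.9, 0.1, 180.0]
wrist_force: [-1.4, -0.5, 7.3]
opening: 0.0304
grasp_force: 40.2
```

{"fn": "carry_out", "kwargs": {"linear": [[0, 0, 0.5], [0, 0, 1], [0, 0, 1], [0, 0, 1], [0, 0, 1], [0, 0, 1], [0, 0, 1], [0, 0, 1], [0, 0, 1], [-0.07, 0.95, 0], [-0.07, 0.95, 0], [-0.07, 0.95, 0]], "rotation": [[0, 0, 0], [0, 0, 0], [0, 0, 0], [0, 0, 0], [0, 0, 0], [0, 0, 0], [0, 0, 0], [0, 0, 0], [0, 0, 0], [0, 0, 0], [0, 0, 0], [0, 0, 0]], "grip": [0.5, 0.5, 0.5, 0.5, 0.5, 0.5, 0.5, 0.5, 0.5, 0.5, 0.5, 0.5]}}

```text
time: 24.55
ee_pos: [0.5381, -0.2763, 0.1964]
tcp_rot: [-180.0, 0.0, 180.0]
wrist_force: [-0.0, -0.3, -1.5]
opening: 0.0303
grasp_force: 39.7
```

{"fn": "carry_out", "kwargs": {"linear": [[-0.07, 0.95, 0], [-0.07, 0.95, 0], [-0.07, 0.95, 0], [-0.07, 0.95, 0], [-0.07, 0.95, 0], [-0.07, 0.95, 0], [-0.07, 0.95, 0], [-0.07, 0.95, 0], [-0.07, 0.95, 0], [-0.07, 0.95, 0], [-0.07, 0.95, 0], [-0.07, 0.95, 0]], "rotation": [[0, 0, 0], [0, 0, 0], [0, 0, 0], [0, 0, 0], [0, 0, 0], [0, 0, 0], [0, 0, 0], [0, 0, 0], [0, 0, 0], [0, 0, 0], [0, 0, 0], [0, 0, 0]], "grip": [0.5, 0.5, 0.5, 0.5, 0.5, 0.5, 0.5, 0.5, 0.5, 0.5, 0.5, 0.5]}}

```text
time: 25.75
ee_pos: [0.521, -0.0474, 0.1957]
tcp_rot: [-180.0, 0.0, -180.0]
wrist_force: [-0.5, -0.6, -0.1]
opening: 0.0304
grasp_force: 39.7
```

{"fn": "carry_out", "kwargs": {"linear": [[-0.07, 0.95, 0], [-0.07, 0.95, 0], [-0.07, 0.95, 0], [-0.07, 0.95, 0], [-0.07, 0.95, 0], [-0.07, 0.95, 0], [-0.07, 0.95, 0], [0, 0, 0], [0, 0, 0], [0, 0, 0]], "rotation": [[0, 0, 0], [0, 0, 0], [0, 0, 0], [0, 0, 0], [0, 0, 0], [0, 0, 0], [0, 0, 0], [0, 0, 0], [0, 0, 0], [0, 0, 0]], "grip": [0.5, 0.5, 0.5, 0.5, 0.5, 0.5, 0.5, 0.5, 0.5, 0.5]}}

```text
time: 26.75
ee_pos: [0.5115, 0.0838, 0.1957]
tcp_rot: [-180.0, 0.0, 180.0]
wrist_force: [-0.0, 0.8, -1.4]
opening: 0.0301
grasp_force: 39.8
```

{"fn": "carry_out", "kwargs": {"linear": [[0, 0, -1], [0, 0, -1], [0, 0, -1], [0, 0, -1], [0, 0, -1], [0, 0, -1], [0, 0, -1], [0, 0, -0.5], [0, 0, -0.1], [0, 0, 0], [0, 0, 0]], "rotation": [[0, 0, 0], [0, 0, 0], [0, 0, 0], [0, 0, 0], [0, 0, 0], [0, 0, 0], [0, 0, 0], [0, 0, 0], [0, 0, 0], [0, 0, 0], [0, 0, 0]], "grip": [0.5, 0.5, 0.5, 0.5, 0.5, 0.5, 0.5, 0.5, 0.5, 0.5, 0.5]}}

```text
time: 27.85
ee_pos: [0.5122, 0.084, 0.0447]
tcp_rot: [180.0, 0.1, 180.0]
wrist_force: [-0.0, -0.9, -0.0]
opening: 0.0301
grasp_force: 39.8
```

{"fn": "carry_out", "kwargs": {"linear": [[0, 0, -0.1], [0, 0, -0.06], [0, 0, 0], [0, 0, 0]], "rotation": [[0, 0, 0], [0, 0, 0], [0, 0, 0], [0, 0, 0]], "grip": [0.5, 0.5, 0.5, 0.5]}}

```text
time: 28.25
ee_pos: [0.5122, 0.0842, 0.0416]
tcp_rot: [180.0, 0.1, 180.0]
wrist_force: [-1.3, -1.0, 5.7]
opening: 0.0304
grasp_force: 40.4
```

{"fn": "carry_out", "kwargs": {"linear": [[0, 0, 0], [0, 0, 0], [0, 0, 0], [0, 0, 0.5], [0, 0, 1], [0, 0, 1], [0, 0, 1], [0, 0, 1], [0, 0, 1], [0, 0, 1], [0, 0, 1], [0, 0, 0.5]], "rotation": [[0, 0, 0], [0, 0, 0], [0, 0, 0], [0, 0, 0], [0, 0, 0], [0, 0, 0], [0, 0, 0], [0, 0, 0], [0, 0, 0], [0, 0, 0], [0, 0, 0], [0, 0, 0]], "grip": [0, 0, 0, 0, 0, 0, 0, 0, 0, 0, 0, 0]}}

```text
time: 29.45
ee_pos: [0.5121, 0.0841, 0.2029]
tcp_rot: [180.0, 0.1, 180.0]
wrist_force: [-0.0, 0.1, -0.1]
opening: 0.0424
grasp_force: 0.0
```

{"fn": "carry_out", "kwargs": {"linear": [[-0.15, -0.97, 0], [-0.15, -0.97, 0], [-0.15, -0.97, 0], [-0.15, -0.97, 0], [-0.15, -0.97, 0], [-0.15, -0.97, 0], [-0.15, -0.97, 0], [-0.15, -0.97, 0], [-0.15, -0.97, 0], [-0.15, -0.97, 0], [-0.15, -0.97, 0], [-0.15, -0.97, 0]], "rotation": [[0, 0, 0], [0, 0, 0], [0, 0, 0], [0, 0, 0], [0, 0, 0], [0, 0, 0], [0, 0, 0], [0, 0, 0], [0, 0, 0], [0, 0, 0], [0, 0, 0], [0, 0, 0]], "grip": [0, 0, 0, 0, 0, 0, 0, 0, 0, 0, 0, 0]}}

```text
time: 30.65
ee_pos: [0.4753, -0.1495, 0.2005]
tcp_rot: [180.0, -0.0, 180.0]
wrist_force: [-0.7, -0.1, -0.1]
opening: 0.0426
grasp_force: 0.0
```

{"fn": "carry_out", "kwargs": {"linear": [[-0.15, -0.97, 0], [-0.15, -0.97, 0], [-0.15, -0.97, 0], [-0.15, -0.97, 0], [0, 0, -1], [0, 0, -1], [0, 0, -1], [0, 0, -1], [0, 0, 0], [0, 0, 0]], "rotation": [[0, 0, 0], [0, 0, 0], [0, 0, 0], [0, 0, 0], [0, 0, 0], [0, 0, 0], [0, 0, 0], [0, 0, 0], [0, 0, 0], [0, 0, 0]], "grip": [0, 0, 0, 0, 0, 0, 0, 0, 0, 0]}}

```text
time: 31.65
ee_pos: [0.4635, -0.2263, 0.1208]
tcp_rot: [180.0, -0.0, 180.0]
wrist_force: [-0.1, -0.6, 0.1]
opening: 0.0431
grasp_force: 0.0
```

```bash
python3 - <<'E'
from h import *
m=bot.camera_model("wrist");im=bot.camera("wrist")
for z in(0,.034): cv2.polylines(im,[w2p(m,ring((.4645,-.2253),.025,z)).astype(int)],True,(0,0,255),1)
cv2.imwrite("pics/w3.png",im)
E
```

```text
(no output)
```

View pics/w3.png

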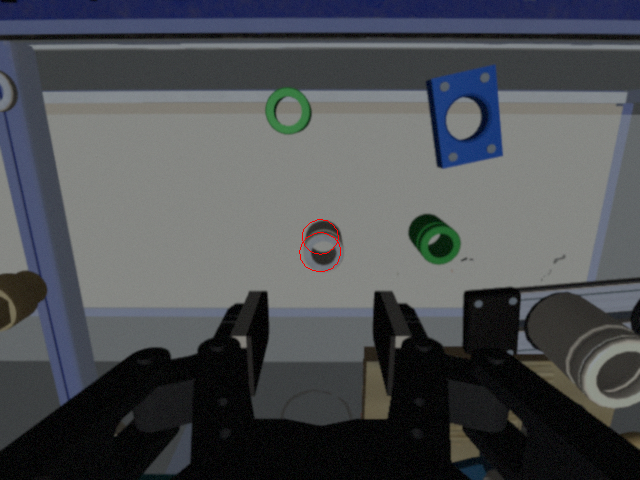

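Ferrule_25 (grey, 321,245) lies between the fingers within about 1–2 mm; the green one at (436,240) is clear of them. Grip it.

{"fn": "carry_out", "kwargs": {"linear": [[0, 0, -0.88], [0, 0, -0.88], [0, 0, -0.88], [0, 0, -0.88], [0, 0, -0.88], [0, 0, -0.88], [0, 0, 0], [0, 0, 0], [0, 0, 0], [0, 0, 0], [0, 0, 0], [0, 0, 0]], "rotation": [[0, 0, 0], [0, 0, 0], [0, 0, 0], [0, 0, 0], [0, 0, 0], [0, 0, 0], [0, 0, 0], [0, 0, 0], [0, 0, 0], [0, 0, 0], [0, 0, 0], [0, 0, 0]], "grip": [0, 0, 0, 0, 0, 0, 0, 0.7, 0.7, 0.7, 0.7, 0.7]}}

```text
time: 32.9
ee_pos: [0.4645, -0.2268, 0.0165]
tcp_rot: [-179.9, 0.1, 180.0]
wrist_force: [-1.6, 0.6, 7.0]
opening: 0.0238
grasp_force: 39.9
```

{"fn": "carry_out", "kwargs": {"linear": [[0, 0, 0.5], [0, 0, 1], [0, 0, 1], [0, 0, 1], [0, 0, 1], [0, 0, 1], [0, 0, 1], [0, 0, 0.5], [0.1, 0.96, 0], [0.1, 0.96, 0], [0.1, 0.96, 0], [0.1, 0.96, 0]], "rotation": [[0, 0, 0], [0, 0, 0], [0, 0, 0], [0, 0, 0], [0, 0, 0], [0, 0, 0], [0, 0, 0], [0, 0, 0], [0, 0, 0], [0, 0, 0], [0, 0, 0], [0, 0, 0]], "grip": [0.7, 0.7, 0.7, 0.7, 0.7, 0.7, 0.7, 0.7, 0.7, 0.7, 0.7, 0.7]}}

```text
time: 34.1
ee_pos: [0.4715, -0.1488, 0.1548]
tcp_rot: [180.0, -0.0, 180.0]
wrist_force: [0.4, -0.7, -1.2]
opening: 0.0233
grasp_force: 39.4
```

{"fn": "carry_out", "kwargs": {"linear": [[0.1, 0.96, 0], [0.1, 0.96, 0], [0.1, 0.96, 0], [0.1, 0.96, 0], [0.1, 0.96, 0], [0.1, 0.96, 0], [0.1, 0.96, 0], [0.1, 0.96, 0], [0.1, 0.96, 0], [0.1, 0.96, 0], [0.1, 0.96, 0], [0.1, 0.96, 0]], "rotation": [[0, 0, 0], [0, 0, 0], [0, 0, 0], [0, 0, 0], [0, 0, 0], [0, 0, 0], [0, 0, 0], [0, 0, 0], [0, 0, 0], [0, 0, 0], [0, 0, 0], [0, 0, 0]], "grip": [0.7, 0.7, 0.7, 0.7, 0.7, 0.7, 0.7, 0.7, 0.7, 0.7, 0.7, 0.7]}}

```text
time: 35.3
ee_pos: [0.4954, 0.0816, 0.1548]
tcp_rot: [-180.0, -0.0, 180.0]
wrist_force: [1.4, 0.6, -1.4]
opening: 0.0235
grasp_force: 39.4
```

{"fn": "carry_out", "kwargs": {"linear": [[0.1, 0.96, 0], [0.1, 0.96, 0], [0.1, 0.96, 0], [0.1, 0.96, 0], [0, 0, 0], [0, 0, 0], [0, 0, 0]], "rotation": [[0, 0, 0], [0, 0, 0], [0, 0, 0], [0, 0, 0], [0, 0, 0], [0, 0, 0], [0, 0, 0]], "grip": [0.7, 0.7, 0.7, 0.7, 0.7, 0.7, 0.7]}}

```text
time: 36.0
ee_pos: [0.5035, 0.157, 0.1548]
tcp_rot: [-180.0, -0.0, 180.0]
wrist_force: [0.0, -0.7, -0.9]
opening: 0.0234
grasp_force: 39.4
```

{"fn": "carry_out", "kwargs": {"linear": [[0.07, 0, -1], [0, 0, -1], [0, 0, -1], [0, 0, -1], [0, 0, -0.8], [0, 0, -0.2], [0, 0, -0.2], [0, 0, -0.2], [0, 0, -0.2], [0, 0, -0.2], [0, 0, 0]], "rotation": [[0, 0, 0], [0, 0, 0], [0, 0, 0], [0, 0, 0], [0, 0, 0], [0, 0, 0], [0, 0, 0], [0, 0, 0], [0, 0, 0], [0, 0, 0], [0, 0, 0]], "grip": [0.7, 0.7, 0.7, 0.7, 0.7, 0.7, 0.7, 0.7, 0.7, 0.7, 0.7]}}

```text
time: 37.1
ee_pos: [0.5048, 0.1576, 0.0385]
tcp_rot: [-180.0, -0.0, 180.0]
wrist_force: [-0.9, -0.4, -1.3]
opening: 0.0234
grasp_force: 39.5
```

Over the pin with no contact force. Seat it.

{"fn": "carry_out", "kwargs": {"linear": [[0, 0, -0.2], [0, 0, -0.12], [0, 0, -0.1], [0, 0, 0], [0, 0, 0]], "rotation": [[0, 0, 0], [0, 0, 0], [0, 0, 0], [0, 0, 0], [0, 0, 0]], "grip": [0.7, 0.7, 0.7, 0.7, 0.7]}}

```text
time: 37.6
ee_pos: [0.5051, 0.1577, 0.0306]
tcp_rot: [180.0, 0.0, 180.0]
wrist_force: [-0.4, -0.6, 1.5]
opening: 0.0238
grasp_force: 39.6
```

{"fn": "carry_out", "kwargs": {"linear": [[0, 0, -0.02], [0, 0, 0], [0, 0, 0], [0, 0, 0], [0, 0, 0.5], [0, 0, 1], [0, 0, 1], [0, 0, 1], [0, 0, 1], [0, 0, 1], [0, 0, 1], [0, 0, 1]], "rotation": [[0, 0, 0], [0, 0, 0], [0, 0, 0], [0, 0, 0], [0, 0, 0], [0, 0, 0], [0, 0, 0], [0, 0, 0], [0, 0, 0], [0, 0, 0], [0, 0, 0], [0, 0, 0]], "grip": [0.7, 0, 0, 0, 0, 0, 0, 0, 0, 0, 0, 0]}}

```text
time: 38.8
ee_pos: [0.505, 0.1576, 0.1817]
tcp_rot: [180.0, 0.0, 180.0]
wrist_force: [-0.3, 0.4, -0.4]
opening: 0.0428
grasp_force: 0.0
```

{"fn": "carry_out", "kwargs": {"linear": [[-0.9, 0, 0.3], [-0.9, 0, 0.3], [-0.9, 0, 0.3], [-0.9, 0, 0.3], [-0.9, 0, 0.3], [-0.9, 0, 0.3], [0, 0, 0], [0, 0, 0], [0, 0, 0]], "rotation": [[0, 0, 0], [0, 0, 0], [0, 0, 0], [0, 0, 0], [0, 0, 0], [0, 0, 0], [0, 0, 0], [0, 0, 0], [0, 0, 0]], "grip": [0, 0, 0, 0, 0, 0, 0, 0, 0]}}

```text
time: 39.7
ee_pos: [0.3976, 0.1577, 0.216]
tcp_rot: [-180.0, 0.0, 180.0]
wrist_force: [-0.2, 0.4, 0.2]
opening: 0.0426
grasp_force: 0.0
```

```bash
python3 - <<'E'
from h import *
S=[((.5045,.157),.025,.034),((.511,.083),.032,.045),((.517,.018),.038,.052),((.524,-.0585),.046,.062)]
o=np.zeros((600,800,3),np.uint8)
def crop(n,o0,k,e,draw):
    m=bot.camera_model(n);im=bot.camera(n)
    b=cv2.resize(im[o0[1]:o0[1]+e[1],o0[0]:o0[0]+e[0]],None,fx=k,fy=k,interpolation=2)
    if draw:
      for w,d,h in S:
        for z in(.014,.014+h): cv2.polylines(b,[((w2p(m,ring(w,d,z))-o0+.5)*k).astype(int)],True,(0,0,255),1)
    return b
a=crop("top",[165,190],4.7,[170,55],True);o[:a.shape[0],:a.shape[1]]=a
b=crop("side",[290,190],4,[100,80],True);o[270:270+b.shape[0],:400]=b
c=crop("side",[300,260],3.3,[120,95],False);o[270:270+c.shape[0],400:400+c.shape[1]]=c
cv2.imwrite("pics/end.png",o);print(bot.get_obs()['time'])
E
```

```text
39.85
```

View pics/end.png

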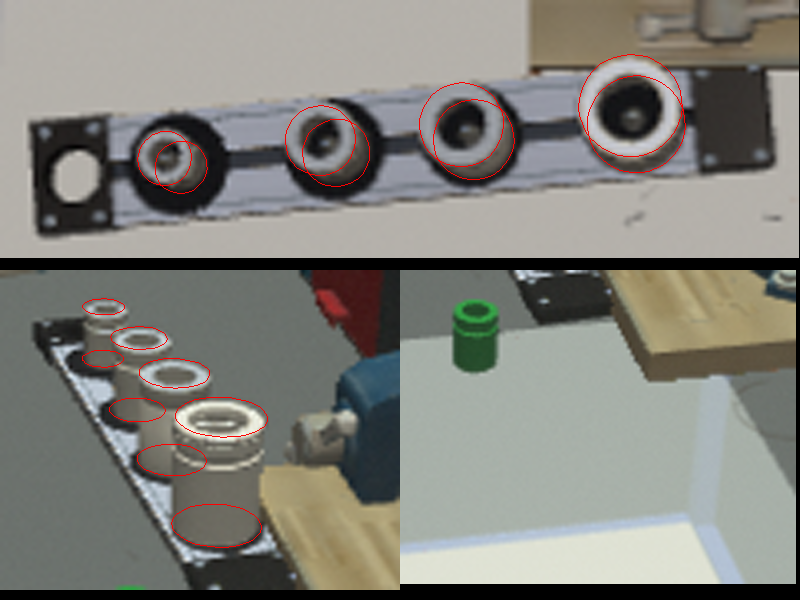

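All four ferrules match their expected seated outlines in both views: rims at crop (163,158), (320,140), (462,124) and (630,105), upright, with pins visible inside and in order from the eye cap. The arm is clear, so I'm handing in.

```bash
python3 -c "
from workcell import bot
print(bot.job_done())"
```

```text
the job is handed in; nothing more can be done
None
```

I handed the job in with the four steel ferrules seated on the rail, 25, 32, 38 and 46 mm from the eye cap outwards, at about 40 s of the 102 s allowed; the arm never went near the brass coupler, and the hand-in returned no verdict.

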